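# Open the herb chest's combination padlock and hold it up

### The arm

A 6-joint arm with a two-finger parallel gripper is mounted at the origin on the work surface. World frame = base frame: x ahead of the robot, y to its left, z up, the work surface at z = 0. Lengths are in m, angles in rad, forces in N, time in s.
With the tool pointing down it reaches from about 0.325 to 0.9 m from the base axis. Payload 6.1 kg.
Tool frame: the origin (TCP) lies on the centre line of the jaws, within the pads' length; the fingertips stand 14 mm ahead of it and the grasp point (between the pads) lies 5 mm behind it; z points along the fingers, y is the line along which they close (so a half turn about z gives the same grasp; the last joint's range is limited). The gripper opens to 87 mm and grips with 3 to 60 N. Pads are 19 mm wide; open, the fingers measure 117 mm over their backs; the gripper's body (75 mm by 190 mm) begins 51 mm behind the grasp point.
Start: joints at [1.182, 0.22, 1.526, -0, 1.395, -0.126], TCP at [0.162, 0.604, 0.237] pointing down, gripper open.
Joint ranges: [-2.98, 2.98], [-0.91, 2.08], [0.09, 2.57], [-1.24, 4.39], [0.2, 2.65], [-2.68, 2.68]. Speed limits (rad/s): [2.57, 2.57, 3.01, 3.14, 3.14, 3.14].

### API

Orientations are given as a 3x3 rotation matrix whose columns are the frame's x, y, z axes.
In Python, from workcell import env gives the robot as it stands. The module is installed in compiled form; this text tells all that it offers.
- The arm moves only by the shell command python3 -m creep 'ROWS' [FORCE]. ROWS is JSON, a list of rows, each an object with "turn": the turn, a rotation vector about the world's x, y, z in degrees, a list of three; "travel": the shift along the world's x, y, z in m, a list of three; "hand": the opening in per cent of the stroke, from 0 (shut) to 100 (fully open). In form: [{"turn": [rx, ry, rz], "travel": [tx, ty, tz], "hand": hand}, ...]. A call has 1 to 8 rows; each row is the pose to reach, as a shift and turn from the pose commanded when the call began; what a row does not reach only later rows make up. A row lasts 1/12 s, in which the tool goes at most 41.7 mm and 7.16 degrees, less where a joint would pass 70% of its speed; a pose out of reach is approached as far as the arm can. A call with a gripper value outside its range is refused whole. The fingers move at their own pace and stop on an object; FORCE is the grip in N (left out, the last holds). Time passes only in rows, so rows that repeat a pose let the fingers close. It gives the time, the measured TCP pose, the force, the opening and the grip force at its end, in the units of the state.
- env.read_state(): the state, without advancing time (a new reading comes with each control period).
- env.camera(name): name is "side" or "top" or "wrist"; returns a dict with "frame" (480x640x3 uint8, blue, green, red), "depth" (480x640 float32, m along the optical axis (not along the pixel's ray), 0 where there is no reading), "mtx" (3x3 intrinsics, pixels), "k1" (the pictures are not rectified: a ray, as slopes to the right and down, at radius r is drawn at 1 + k1 r^2 times it, then the intrinsics apply), "extrinsics" (4x4, takes a point from camera to world coordinates). Camera axes: x right, y up, looking along -z (the intrinsics and any distortion apply to the point x, -y, -z); pixel columns grow to the right and rows downward; lengths in m; the calibration is good to about 2 mm. A picture is of the moment at which its call begins.
- env.close_job(): hands the job in; it is judged then, once.
Trained networks look in the newest picture that a camera, given by its name, has taken for a name from the list of things; names that differ only in an ending like _2 or _b are one class to them, and where a whole thing is asked for, a point or a joint stands for the part that bears it (a point fixed in the world has none). Each returns a list of dicts, best first, with "confidence" (0 to 1); they miss things now and then, are a little off and sometimes report something else, mostly with a low value. They report only what shows in the picture. A call takes as long as a camera call. They do not tell look-alikes from the thing itself.
- env.look_for(camera, label): "position" ([column, row] in pixels, amid what is visible of it).
- env.landmark_of(camera, label): "position" ([column, row] in pixels: a listed point, or the origin of a listed thing).
The state is a dict: "t": time; "joint_pos": joint angles; "qvel": joint speeds; "joint_efforts": joint torques, N m; "position": TCP position; "eef_rot": TCP orientation; "force": force on the tool from outside, world axes, zero at the start; "torque": the same for the moment, N m; "grip_width": opening from 0.0 (shut) to 1.0 (fully open); "finger_force": force on a finger pad.
Only numpy, scipy, OpenCV 4.12 (cv2) and the standard library are available. Lean on these libraries where they do the work, as an engineer would, in place of code of your own. Each camera call takes 0.05 s, during which the arm holds its last target. There are 200 camera calls.

### The job

The herb chest is locked with a dial padlock that lies dial-up in a cradle on its lid. Turn the dial clockwise, notch by notch, until its pointer clicks home at the black mark next to the shackle, pull the shackle out fully by its knob while the padlock still sits in the cradle, then take the padlock by its body, lift it straight up off the hasp and finish while still holding it, steady and level, dial up and shackle open, about 15 cm above its cradle. Leave the other things on the counter and on the chest where they are.

Things in the scene. Friction and masses are not known exactly. Their poses are not given: they have to be found in the camera images.
- chest: Low wooden chest fixed to the counter, 300 x 260 mm in plan (x, y), lid top 60 mm above the counter; origin at the centre of its underside. On the lid sit the steel cradle with the padlock (turned as the chest is), the hook hasp and two small bystanders.
- cradle (a point): Seat of the padlock, 22 mm above the chest lid: where the padlock's origin rests; axes as the chest's. A block 50 x 36 mm (x, y) under the padlock, and a wall at each end (x) with 14 mm returns round the four corners, reaching 10 mm up the body with 1.5 mm play. Between the returns (64 mm) the padlock's long sides are free for fingers.
- hook_tip (a point): Tip of the hasp, a fixed steel hook 8 mm wide: its post stands inside the shackle loop, 56 mm from the cradle point along x; its tongue reaches out over the closed shackle's crown to this tip, 82 mm out, 26 to 33 mm above the padlock's underside. The padlock lifts straight off only with the shackle pulled out.
- lock: Steel padlock of about 0.5 kg lying flat, dial up: body 80 x 56 x 30 mm (x, y, z), origin at the centre of its underside (82 mm above the counter when in the cradle), x towards the shackle, z up. The dial on top is centred above the origin and its bar's top is 56 mm above the underside, the highest point.
- lock_dial (a joint): Dial angle in rad about the padlock's z, counter-clockwise from above positive; 0 = pointer at the black mark beside the shackle: the lock opens. Clicks into notches 0.349 rad (20 degrees) apart, 0 being one; springs to the nearest notch when let go. Starts 2 to 4 notches positive: turn it clockwise. Range -1.0 to 2.0. A click takes about 0.07 N m.
- dial_bar (a point): Centre of the dial's upright grip bar: 36 long, 12 wide, 20 mm tall (from 36 to 56 mm above the padlock's underside), standing on a 44 mm dial disc. The bar's x axis points along it to the pointer end (a small nose and a white line on top); at dial angle 0 it lies along the padlock's x.
- lock_shackle (a joint): How far the shackle is pulled out of the body along the padlock's x, in m: 0 closed, 0.022 fully open (stop). Blocked unless the dial is at 0 within about 0.08 rad; then it slides with about 3 N of friction and stays where it is left.
- pull_knob (a point): A point on the axis of the shackle's upright round pull knob, 16 mm in diameter, reaching from 6 to 46 mm above the padlock's underside; this point lies 34 mm above the underside, 102 mm from the padlock's centre along its x when the shackle is closed. The shackle bars are 9 mm thick, 17 mm above the underside.
- weight: Brass weight, 28 mm in diameter, 30 mm tall, on the chest lid; not to be moved.
- tin: Small round tin, 42 mm in diameter, 32 mm tall, on the chest lid; not to be moved.
- mortar: White bowl, 100 mm wide, 60 mm tall; not to be moved.
- jar: Amber glass jar with white lid, 80 mm wide, 120 mm tall; not to be moved.
- jar_lid: White jar lid lying flat, 90 mm wide, 14 mm tall; not to be moved.
- scoop: Wooden spoon, 170 mm long, lying; not to be moved.
- small_jar: Clear glass jar with white lid, 52 mm wide, 75 mm tall; not to be moved.
Things that resemble listed ones, but are neither listed nor needed, are in the scene too. Leave any blue or red look-alike of the lock alone.

How it is judged:
On the way, in this order (a step that is already met when the one before it is completed fails the run):
1. the dial is clicked home at the mark with the shackle still shut and the padlock in its cradle (value of joint lock_dial between -0.11 and 0.11 rad and value of joint lock_shackle below 0.006 m and height (world z) of lock below 0.092 m), for 0.2 s.
2. the shackle is pulled out while the padlock still sits in its cradle (value of joint lock_shackle above 0.018 m and height (world z) of lock below 0.092 m), for 0.1 s.
At the end, for the whole second after the job is handed in: The padlock is gripped by the fingers and held still (under 40 mm/s) and level (within 0.3 rad, dial up), its underside 192 to 340 mm above the counter (11 cm or more above its cradle), within 150 mm of the chest's centre in plan, with the shackle out by 16 mm or more and not touching the chest (height (world z) of lock between 0.192 and 0.34 m and horizontal distance between lock and chest below 0.15 m and angle between lock's own z axis and vertical below 0.3 rad and value of joint lock_shackle above 0.016 m and contact force between the fingers and lock above 2 N and contact force between lock and chest below 0.1 N and linear speed of lock below 0.04 m/s); the arm keeps its last pose, push and grip.
It fails at once if one of the other things is pushed away by more than 30 mm (distance of any of weight, tin, mortar, jar, jar_lid, scoop, small_jar from where it was at the start of the episode above 0.03 m).
It also fails if it takes over 61 s, if anything falls off the work surface, if the arm or the gripper's body presses on something with over 40 N, if the wrist force passes 120 N, or if a joint passes its speed limit or range.

## Working session

There is one attempt and no reset: what is moved stays moved. The work goes in short steps, Python scripts to look and compute and a shell command to move; the robot and the scene stay as the last step left them, time stands still between calls to the robot, and variables do not carry over. Pictures are saved under pics/ and viewed, at most 10 in all, crops included, and the job is handed in when it is done.

```bash
mkdir -p pics
cat > h.py <<'E'
import numpy as np, cv2
from workcell import env
def ray(c,px):
    K=np.array(c["mtx"]);k=c["k1"]
    d=np.array([(px[0]-K[0,2])/K[0,0],(px[1]-K[1,2])/K[1,1]]);s=d.copy()
    for _ in range(20): s=d/(1+k*(s@s))
    return np.array([s[0],-s[1],-1.])
def atz(c,px,z):
    T=np.array(c["extrinsics"]);r=T[:3,:3]@ray(c,px);o=T[:3,3]
    return o+r*(z-o[2])/r[2]
def atd(c,px):
    T=np.array(c["extrinsics"]);u,v=int(round(px[0])),int(round(px[1]))
    p=c["depth"][max(v-1,0):v+2,max(u-1,0):u+2];p=p[p>0]
    if len(p)==0:return None
    return T[:3,:3]@(ray(c,px)*np.median(p))+T[:3,3]
E
cat > a.py <<'E'
from h import *
np.set_printoptions(precision=3,suppress=True)
for n in("top","side"):
    c=env.camera(n);cv2.imwrite(f"pics/{n}0.png",c["frame"])
    for l,z in(("lock",.082),("dial_bar",.128),("pull_knob",.116),("cradle",.082),("hook_tip",.111),("chest",0),("weight",.06),("tin",.06)):
        for r in env.landmark_of(n,l)[:3]:
            print(n,l,np.round(r["position"]),round(r["confidence"],2),atz(c,r["position"],z),atd(c,r["position"]))
E
python3 a.py
```

```text
top lock [377. 226.] 0.89 [ 0.64  -0.166  0.082] [ 0.646 -0.17   0.044]
top lock [276. 183.] 0.82 [0.772 0.116 0.082] [0.784 0.12  0.036]
top lock [384. 307.] 0.75 [ 0.416 -0.179  0.082] [ 0.417 -0.181  0.055]
top dial_bar [381. 226.] 0.76 [ 0.634 -0.173  0.128] [ 0.646 -0.179  0.053]
top dial_bar [299. 291.] 0.64 [0.463 0.052 0.128] [0.462 0.051 0.135]
top dial_bar [274. 180.] 0.53 [0.771 0.116 0.128] [0.792 0.124 0.04 ]
top pull_knob [305. 195.] 0.6 [0.728 0.032 0.116] [0.745 0.035 0.038]
top pull_knob [416. 289.] 0.53 [ 0.46  -0.265  0.116] [ 0.465 -0.279  0.023]
top pull_knob [299. 249.] 0.48 [0.578 0.05  0.116] [0.584 0.052 0.064]
top cradle [303. 291.] 0.81 [0.465 0.044 0.082] [0.462 0.041 0.134]
top hook_tip [302. 260.] 0.68 [0.548 0.045 0.111] [0.553 0.047 0.063]
top hook_tip [475. 303.] 0.65 [ 0.419 -0.424  0.111] [ 0.421 -0.449  0.012]
top chest [488. 245.] 0.68 [ 0.591 -0.5    0.   ] [ 0.576 -0.467  0.12 ]
top chest [301. 276.] 0.64 [0.511 0.053 0.   ] [0.503 0.048 0.111]
top chest [302. 289.] 0.62 [0.474 0.051 0.   ] [0.467 0.045 0.138]
top weight [264. 238.] 0.4 [0.62  0
[... 536 characters left out ...]
268.] 0.73 [ 0.598 -0.221  0.128] [ 0.646 -0.187  0.054]
side dial_bar [271. 231.] 0.7 [0.473 0.044 0.128] [0.469 0.038 0.137]
side pull_knob [365. 344.] 0.86 [ 0.427 -0.309  0.116] [ 0.478 -0.268  0.004]
side pull_knob [299. 212.] 0.74 [0.569 0.053 0.116] [0.566 0.05  0.12 ]
side pull_knob [359. 203.] 0.61 [ 0.698 -0.023  0.116] [0.751 0.025 0.044]
side cradle [273. 247.] 0.86 [0.468 0.036 0.082] [0.456 0.018 0.107]
side hook_tip [295. 219.] 0.86 [0.55  0.047 0.111] [0.547 0.043 0.116]
side chest [286. 254.] 0.83 [0.518 0.053 0.   ] [0.488 0.013 0.061]
side weight [287. 198.] 0.46 [0.614 0.155 0.06 ] [0.607 0.146 0.071]
side tin [289. 282.] 0.61 [ 0.438 -0.056  0.06 ] [ 0.429 -0.068  0.08 ]
```

Run:
```python
import cv2
a=cv2.imread("pics/top0.png")[170:340,200:440];b=cv2.imread("pics/side0.png")[160:340,180:400]
a=cv2.resize(a,(400,283));b=cv2.resize(b,(400,327))
import numpy as np
o=np.zeros((330,800,3),np.uint8);o[:283,:400]=a;o[:327,400:]=b
cv2.imwrite("pics/v1.png",o)
```

```text
(no output)
```

View pics/v1.png

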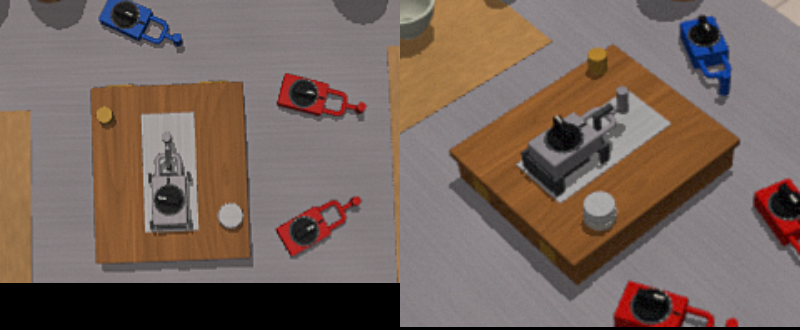

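Run:
```python
from h import *
np.set_printoptions(precision=3,suppress=True)
s=env.read_state();print(s["t"],np.array(s["position"]));print(np.array(s["eef_rot"]))
c=env.camera("wrist");T=np.array(c["extrinsics"]);R=np.array(s["eef_rot"])
print("cam in tool",R.T@(T[:3,3]-np.array(s["position"])),"\n",R.T@T[:3,:3],c["mtx"])
```

```text
0.9 [0.162 0.604 0.237]
[[-0.966  0.26   0.   ]
 [ 0.26   0.966  0.   ]
 [-0.     0.    -1.   ]]
cam in tool [ 0.073 -0.    -0.148] 
 [[-0.     0.963  0.268]
 [ 1.     0.    -0.   ]
 [-0.     0.268 -0.963]] [[356.594   0.    325.402]
 [  0.    356.594 240.158]
 [  0.      0.      1.   ]]
```

The grey lock lies on the chest, with its dial near crop pixel (170,200) and its shackle pointing to world +x. The tin is to the right at (230,215), the weight at (104,115), and the red and blue look-alikes are off the chest. I'm moving above the lock now.

```bash
R='{"turn":[0,0,-55],"travel":[0.15,-0.28,0.03],"hand":100}'
python3 -m creep '[{"turn":[0,0,-55],"travel":[0.15,-0.28,0.03],"hand":100},{"turn":[0,0,-55],"travel":[0.15,-0.28,0.03],"hand":100},{"turn":[0,0,-55],"travel":[0.15,-0.28,0.03],"hand":100},{"turn":[0,0,-55],"travel":[0.15,-0.28,0.03],"hand":100},{"turn":[0,0,-55],"travel":[0.15,-0.28,0.03],"hand":100},{"turn":[0,0,-55],"travel":[0.15,-0.28,0.03],"hand":100},{"turn":[0,0,-55],"travel":[0.15,-0.28,0.03],"hand":100},{"turn":[0,0,-55],"travel":[0.15,-0.28,0.03],"hand":100}]'
python3 -m creep '[{"turn":[0,0,-55],"travel":[0.155,-0.278,0],"hand":100},{"turn":[0,0,-55],"travel":[0.155,-0.278,0],"hand":100},{"turn":[0,0,-55],"travel":[0.155,-0.278,0],"hand":100},{"turn":[0,0,-55],"travel":[0.155,-0.278,0],"hand":100},{"turn":[0,0,-55],"travel":[0.155,-0.278,0],"hand":100},{"turn":[0,0,-55],"travel":[0.155,-0.278,0],"hand":100},{"turn":[0,0,-55],"travel":[0.155,-0.278,0],"hand":100},{"turn":[0,0,-55],"travel":[0.155,-0.278,0],"hand":100}]'
cat > w.py <<'E'
from h import *
import sys
np.set_printoptions(precision=3,suppress=True)
s=env.read_state();R=np.array(s["eef_rot"]);print(s["t"],np.array(s["position"]),"yaw_y",np.degrees(np.arctan2(R[1,1],R[0,1])),R[:,2],np.array(s["joint_pos"]))
c=env.camera("wrist");cv2.imwrite(f"pics/{sys.argv[1]}.png",c["frame"])
for l,z in(("lock",.082),("dial_bar",.128),("pull_knob",.116),("hook_tip",.111),("cradle",.082)):
    for r in env.landmark_of("wrist",l)[:2]:
        print(l,np.round(r["position"]),round(r["confidence"],2),atz(c,r["position"],z),atd(c,r["position"]))
E
python3 w.py w1
```

```text
t: 1.62
position: [0.3135, 0.3209, 0.2672]
eef_rot: [[-0.334, 0.943, 0.002], [0.943, 0.334, -0.0], [-0.001, 0.001, -1.0]]
force: [0.4, 0.4, -0.0]
grip_width: 0.997
finger_force: 0.0
t: 2.28
position: [0.4687, 0.0421, 0.2669]
eef_rot: [[0.581, 0.814, 0.001], [0.814, -0.581, -0.001], [-0.0, 0.002, -1.0]]
force: [-0.2, -0.4, -0.1]
grip_width: 1.0
finger_force: 0.0
2.2833 [0.469 0.042 0.267] yaw_y -35.54326883103009 [ 0.001 -0.001 -1.   ] [-0.078 -0.179  1.875 -0.001  1.444  0.543]
lock [550. 268.] 0.83 [ 0.625 -0.128  0.082] [ 0.642 -0.164  0.03 ]
lock [386. 358.] 0.63 [ 0.435 -0.118  0.082] [ 0.423 -0.153  0.03 ]
dial_bar [321. 227.] 0.95 [0.469 0.048 0.128] [0.47  0.049 0.138]
dial_bar [576. 280.] 0.84 [ 0.623 -0.121  0.128] [ 0.651 -0.177  0.056]
pull_knob [566.  56.] 0.71 [0.701 0.046 0.116] [0.748 0.033 0.044]
pull_knob [424. 149.] 0.62 [0.574 0.05  0.116] [0.571 0.052 0.127]
hook_tip [402. 168.] 0.81 [0.552 0.046 0.111] [0.552 0.047 0.114]
```

View pics/w1.png

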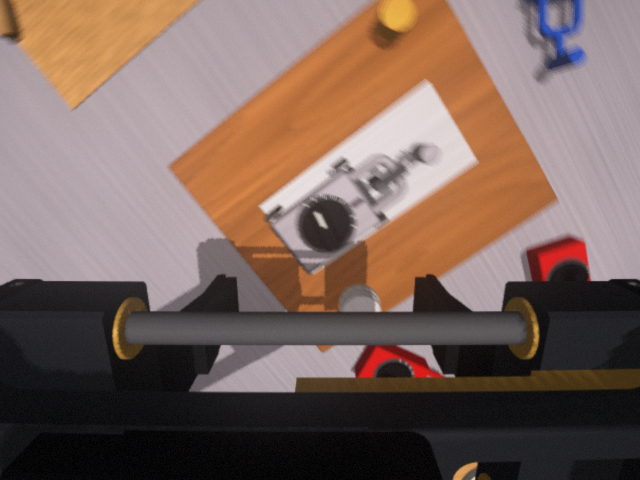

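The dial is at about (322,225) with a short white pointer line near (318,217). The knob is at (428,152). Next I'll measure the pointer direction.

```bash
cat > p.py <<'E'
from h import *
np.set_printoptions(precision=3,suppress=True)
c=env.camera("wrist");u,v=[int(x) for x in env.landmark_of("wrist","dial_bar")[0]["position"]]
f=c["frame"];o=f[v-45:v+45,u-45:u+45];cv2.imwrite("pics/crop1.png",cv2.resize(o,(540,540),interpolation=cv2.INTER_CUBIC))
P=[]
for j in range(v-30,v+31):
  for i in range(u-30,u+31):
    if c["depth"][j,i]>0:
      p=atd(c,(i,j))
      if p[2]>.130: P.append((*p,f[j,i].min(),i,j))
P=np.array(P);print("bar",P[:,:3].mean(0),len(P))
def ax(Q): 
    w,V=np.linalg.eigh(np.cov(Q[:,:2].T));return np.degrees(np.arctan2(V[1,1],V[0,1])),np.sqrt(w)*3.46
print(ax(P)); W=P[P[:,3]>130];print("white",len(W),W.mean(0),ax(W) if len(W)>3 else'')
E
python3 p.py
```

```text
bar [0.493 0.058 0.355] 2490
(np.float64(141.95995127352302), array([0.003, 0.012]))
white 0 [nan nan nan nan nan nan] p.py:14: RuntimeWarning: Mean of empty slice.
  print(ax(P)); W=P[P[:,3]>130];print("white",len(W),W.mean(0),ax(W) if len(W)>3 else'')
  ret = um.true_divide(
```

View pics/crop1.png

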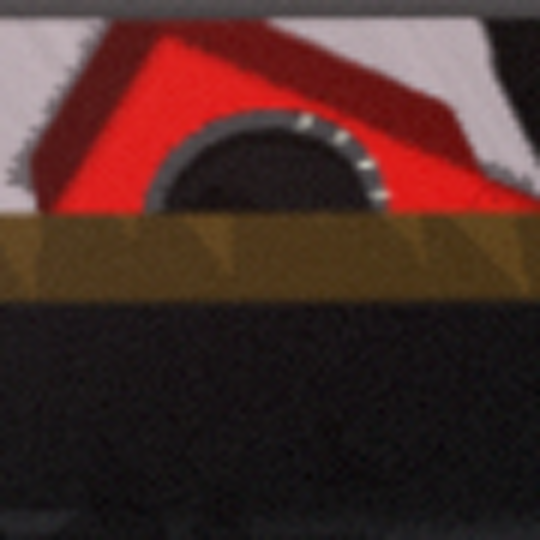

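The crop shows a red look-alike's dial, so the detector picked the wrong one. I'll fix the centre at the grey dial.

```bash
sed -i 's/^\(c=env.camera("wrist");\).*/\1import sys;u,v=int(sys.argv[1]),int(sys.argv[2])/; s/crop1/crop2/; s/p\[2\]>.130/.130<p[2]<.15/' p.py; python3 p.py 322 224
```

```text
bar [0.471 0.047 0.137] 673
(np.float64(80.76969863750021), array([0.012, 0.036]))
white 64 [  0.472   0.057   0.138 198.969 322.828 221.672] (np.float64(80.70041209672326), array([0.003, 0.013]))
```

View pics/crop2.png

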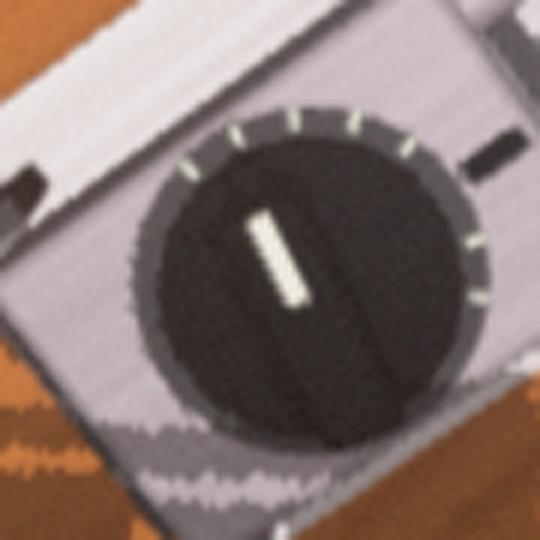

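The pointer lies at 80.75° in world, 4 notches positive, and the bar measures 12×36 mm as given. I'll align tool y to −9.25° and descend.

```bash
python3 -m creep '[{"turn":[0,0,13],"travel":[0,0,-0.03],"hand":50},{"turn":[0,0,26],"travel":[0.002,0.001,-0.06],"hand":50},{"turn":[0,0,26],"travel":[0.002,0.001,-0.09],"hand":50},{"turn":[0,0,26],"travel":[0.002,0.001,-0.09],"hand":50},{"turn":[0,0,26],"travel":[0.002,0.001,-0.09],"hand":50},{"turn":[0,0,26],"travel":[0.002,0.001,-0.09],"hand":50},{"turn":[0,0,26],"travel":[0.002,0.001,-0.09],"hand":50}]' 20; python3 -c "
from h import *
s=env.read_state();R=np.array(s['eef_rot']);print(s['position'],np.degrees(np.arctan2(R[1,1],R[0,1])))"; python3 p.py 322 224|head -0
```

```text
t: 3.32
position: [0.4702, 0.047, 0.1779]
eef_rot: [[0.159, 0.987, 0.003], [0.987, -0.159, -0.0], [0.0, 0.003, -1.0]]
force: [0.4, -0.5, 0.9]
grip_width: 0.562
finger_force: 0.0
[0.47023328 0.04699074 0.17790316] -9.135692802972835Exception ignored on flushing sys.stdout:
BrokenPipeError: [Errno 32] Broken pipe
```

```bash
python3 -m creep '[{"turn":[0,0,0],"travel":[0.001,0,-0.02],"hand":40},{"turn":[0,0,0],"travel":[0.001,0,-0.041],"hand":40},{"turn":[0,0,0],"travel":[0.001,0,-0.041],"hand":40},{"turn":[0,0,0],"travel":[0.001,0,-0.041],"hand":0},{"turn":[0,0,0],"travel":[0.001,0,-0.041],"hand":0},{"turn":[0,0,0],"travel":[0.001,0,-0.041],"hand":0},{"turn":[0,0,0],"travel":[0.001,0,-0.041],"hand":0},{"turn":[0,0,0],"travel":[0.001,0,-0.041],"hand":0}]' 20
```

```text
t: 4.03
position: [0.4706, 0.0466, 0.1365]
eef_rot: [[0.158, 0.988, 0.001], [0.988, -0.158, 0.0], [0.0, 0.001, -1.0]]
force: [-1.9, -0.6, 3.1]
grip_width: 0.141
finger_force: 20.0
```

```bash
python3 -m creep '[{"turn":[0,0,-5],"travel":[0,0,0],"hand":0},{"turn":[0,0,-10],"travel":[0,0,0],"hand":0},{"turn":[0,0,-15],"travel":[0,0,0],"hand":0},{"turn":[0,0,-20],"travel":[0,0,0],"hand":0},{"turn":[0,0,-25],"travel":[0,0,0],"hand":0},{"turn":[0,0,-30],"travel":[0,0,0],"hand":0},{"turn":[0,0,-35],"travel":[0,0,0],"hand":0},{"turn":[0,0,-40],"travel":[0,0,0],"hand":0}]'
python3 -m creep '[{"turn":[0,0,-5],"travel":[0,0,0],"hand":0},{"turn":[0,0,-10],"travel":[0,0,0],"hand":0},{"turn":[0,0,-15],"travel":[0,0,0],"hand":0},{"turn":[0,0,-20],"travel":[0,0,0],"hand":0},{"turn":[0,0,-25],"travel":[0,0,0],"hand":0},{"turn":[0,0,-30],"travel":[0,0,0],"hand":0},{"turn":[0,0,-35],"travel":[0,0,0],"hand":0},{"turn":[0,0,-40],"travel":[0,0,0],"hand":0}]'
python3 -m creep '[{"turn":[0,0,0],"travel":[0,0,0],"hand":0},{"turn":[0,0,0],"travel":[0,0,0],"hand":0},{"turn":[0,0,0],"travel":[0,0,0],"hand":0}]'
```

```text
t: 4.7
position: [0.4706, 0.0466, 0.1364]
eef_rot: [[0.758, 0.652, 0.0], [0.652, -0.758, 0.0], [0.0, 0.0, -1.0]]
force: [-2.4, 1.2, 3.4]
grip_width: 0.139
finger_force: 20.0
t: 5.37
position: [0.4704, 0.0468, 0.1364]
eef_rot: [[1.0, 0.012, 0.0], [0.012, -1.0, 0.0], [0.0, -0.0, -1.0]]
force: [-2.6, 1.7, 4.6]
grip_width: 0.14
finger_force: 20.0
t: 5.62
position: [0.4705, 0.0465, 0.1364]
eef_rot: [[1.0, 0.019, 0.0], [0.019, -1.0, -0.0], [0.0, 0.0, -1.0]]
force: [-3.8, 0.8, 6.8]
grip_width: 0.133
finger_force: 20.0
```

```bash
python3 -m creep '[{"turn":[0,0,0],"travel":[0,0,0],"hand":45},{"turn":[0,0,0],"travel":[0,0,0],"hand":45},{"turn":[0,0,0],"travel":[0,0,0],"hand":45},{"turn":[0,0,0],"travel":[0,0,0],"hand":45},{"turn":[0,0,0],"travel":[0,0,0.04],"hand":45},{"turn":[0,0,0],"travel":[0,0,0.08],"hand":45},{"turn":[0,0,0],"travel":[0,0,0.08],"hand":45},{"turn":[0,0,0],"travel":[0,0,0.08],"hand":45}]'; python3 w.py w2
```

```text
t: 6.28
position: [0.4725, 0.0464, 0.2186]
eef_rot: [[1.0, 0.017, 0.006], [0.017, -1.0, -0.001], [0.006, 0.001, -1.0]]
force: [-0.9, -0.5, 0.2]
grip_width: 0.448
finger_force: 0.0
6.2833 [0.473 0.046 0.219] yaw_y -89.02725666535908 [ 0.006 -0.001 -1.   ] [-0.068 -0.138  1.931 -0.     1.343  1.485]
lock [575.  29.] 0.86 [ 0.63  -0.133  0.082] [ 0.645 -0.165  0.032]
lock [325. 234.] 0.85 [0.473 0.046 0.082] [0.487 0.046 0.137]
dial_bar [323. 255.] 0.93 [0.47  0.048 0.128] [0.473 0.048 0.138]
dial_bar [610.  10.] 0.6 [ 0.628 -0.124  0.128] [ 0.653 -0.177  0.055]
pull_knob [327.  99.] 0.63 [0.574 0.046 0.116] [0.572 0.046 0.127]
hook_tip [325. 132.] 0.68 [0.553 0.048 0.111] [0.553 0.048 0.103]
cradle [324. 230.] 0.72 [0.477 0.047 0.082] [0.489 0.047 0.132]
cradle [324. 132.] 0.37 [0.554 0.048 0.082] [0.553 0.048 0.103]
```

View pics/w2.png

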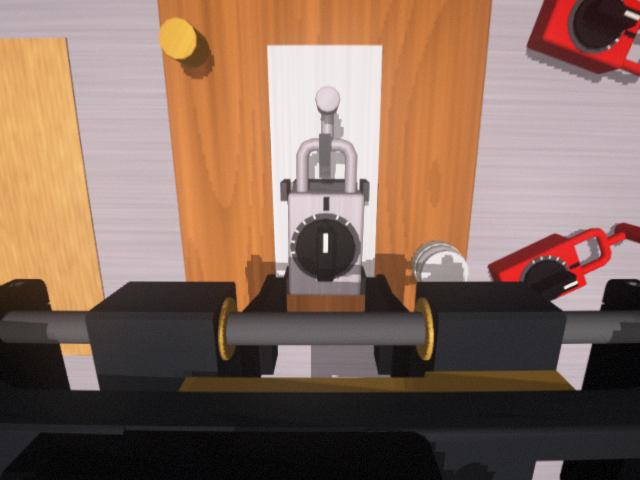

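The pointer (325,243) is on the black mark (326,203), and the knob is at (327,99). Next I go to the knob.

```bash
python3 -m creep '[{"turn":[0,0,0],"travel":[0.04,0,0],"hand":45},{"turn":[0,0,0],"travel":[0.08,0,0],"hand":45},{"turn":[0,0,0],"travel":[0.102,0,0],"hand":45},{"turn":[0,0,0],"travel":[0.102,0,0],"hand":45},{"turn":[0,0,0],"travel":[0.102,0,-0.03],"hand":45},{"turn":[0,0,0],"travel":[0.102,0,-0.06],"hand":45},{"turn":[0,0,0],"travel":[0.102,0,-0.06],"hand":45},{"turn":[0,0,0],"travel":[0.102,0,-0.06],"hand":45}]'
```

```text
t: 7.25
position: [0.5699, 0.0467, 0.153]
eef_rot: [[1.0, 0.017, -0.006], [0.017, -1.0, 0.0], [-0.006, -0.0, -1.0]]
force: [0.2, 0.1, 1.0]
grip_width: 0.445
finger_force: 0.0
```

```bash
python3 -m creep '[{"turn":[0,0,0],"travel":[0.001,0,-0.02],"hand":45},{"turn":[0,0,0],"travel":[0.001,0,-0.034],"hand":45},{"turn":[0,0,0],"travel":[0.001,0,-0.034],"hand":45},{"turn":[0,0,0],"travel":[0.001,0,-0.034],"hand":0},{"turn":[0,0,0],"travel":[0.001,0,-0.034],"hand":0},{"turn":[0,0,0],"travel":[0.001,0,-0.034],"hand":0},{"turn":[0,0,0],"travel":[0.001,0,-0.034],"hand":0},{"turn":[0,0,0],"travel":[0.001,0,-0.034],"hand":0}]' 25
```

```text
t: 7.92
position: [0.5741, 0.0465, 0.1227]
eef_rot: [[1.0, 0.017, 0.002], [0.017, -1.0, -0.0], [0.002, 0.0, -1.0]]
force: [1.6, 0.1, 1.0]
grip_width: 0.171
finger_force: 25.0
```

```bash
python3 -m creep '[{"turn":[0,0,0],"travel":[0.005,0,0],"hand":0},{"turn":[0,0,0],"travel":[0.01,0,0],"hand":0},{"turn":[0,0,0],"travel":[0.014,0,0],"hand":0},{"turn":[0,0,0],"travel":[0.018,0,0],"hand":0},{"turn":[0,0,0],"travel":[0.021,0,0],"hand":0},{"turn":[0,0,0],"travel":[0.023,0,0],"hand":0},{"turn":[0,0,0],"travel":[0.023,0,0],"hand":0},{"turn":[0,0,0],"travel":[0.023,0,0],"hand":0}]'
```

```text
t: 8.58
position: [0.5968, 0.0466, 0.1216]
eef_rot: [[1.0, 0.016, 0.001], [0.016, -1.0, 0.0], [0.001, -0.0, -1.0]]
force: [-1.3, 1.1, 0.3]
grip_width: 0.175
finger_force: 25.0
```

Release, go up and back above the lock, then look.

```bash
python3 -m creep '[{"turn":[0,0,0],"travel":[0,0,0],"hand":45},{"turn":[0,0,0],"travel":[0,0,0],"hand":45},{"turn":[0,0,0],"travel":[0,0,0],"hand":45},{"turn":[0,0,0],"travel":[0,0,0.04],"hand":45},{"turn":[0,0,0],"travel":[0,0,0.08],"hand":60},{"turn":[0,0,0],"travel":[-0.04,0,0.095],"hand":100},{"turn":[0,0,0],"travel":[-0.08,0,0.095],"hand":100},{"turn":[0,0,0],"travel":[-0.12,0,0.095],"hand":100}]'; python3 -m creep '[{"turn":[0,0,0],"travel":[-0.006,0,0],"hand":100},{"turn":[0,0,0],"travel":[-0.006,0,0],"hand":100},{"turn":[0,0,0],"travel":[-0.006,0,0],"hand":100}]'; python3 w.py w3
```

```text
t: 9.25
position: [0.4766, 0.0463, 0.2184]
eef_rot: [[1.0, 0.016, 0.004], [0.016, -1.0, -0.0], [0.004, 0.001, -1.0]]
force: [-0.4, -0.3, 0.3]
grip_width: 0.663
finger_force: 0.0
t: 9.5
position: [0.4712, 0.0464, 0.2174]
eef_rot: [[1.0, 0.016, 0.003], [0.016, -1.0, -0.0], [0.003, 0.0, -1.0]]
force: [0.5, 0.2, 0.1]
grip_width: 0.89
finger_force: 0.0
9.5 [0.471 0.046 0.217] yaw_y -89.0673295321061 [ 0.003 -0.    -1.   ] [-0.069 -0.138  1.932 -0.     1.344  1.486]
lock [326. 232.] 0.79 [0.474 0.045 0.082] [0.487 0.046 0.138]
lock [527. 268.] 0.66 [ 0.445 -0.126  0.082] [ 0.427 -0.158  0.03 ]
dial_bar [613.  11.] 0.8 [ 0.625 -0.125  0.128] [ 0.651 -0.179  0.054]
dial_bar [558. 286.] 0.78 [ 0.447 -0.123  0.128] [ 0.51  -0.013  0.281]
pull_knob [330.  60.] 0.88 [0.596 0.045 0.116] [0.594 0.045 0.127]
hook_tip [321. 130.] 0.76 [0.553 0.05  0.111] [0.552 0.05  0.114]
cradle [323. 231.] 0.57 [0.474 0.048 0.082] [0.488 0.048 0.137]
```

View pics/w3.png

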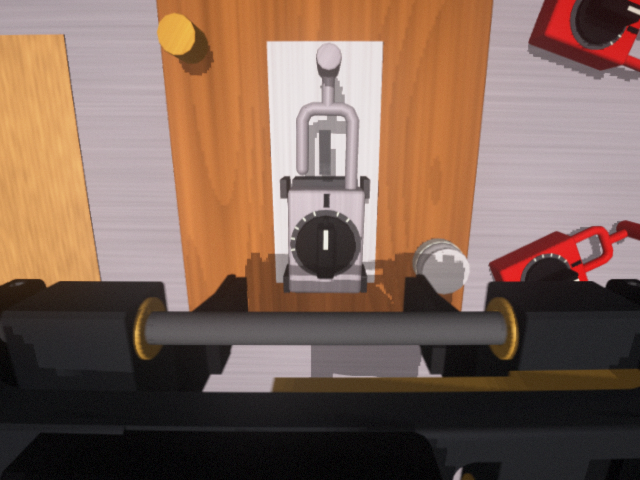

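The shackle is out by about 22 mm, with the knob now at (329,57) and the dial still home. I'm descending to the body.

```bash
python3 -m creep '[{"turn":[0,0,0],"travel":[0.001,0,-0.03],"hand":100},{"turn":[0,0,0],"travel":[0.001,0,-0.06],"hand":100},{"turn":[0,0,0],"travel":[0.001,0,-0.085],"hand":100},{"turn":[0,0,0],"travel":[0.001,0,-0.1],"hand":100},{"turn":[0,0,0],"travel":[0.001,0,-0.11],"hand":100},{"turn":[0,0,0],"travel":[0.001,0,-0.114],"hand":100},{"turn":[0,0,0],"travel":[0.001,0,-0.114],"hand":100},{"turn":[0,0,0],"travel":[0.001,0,-0.114],"hand":100}]' 45
python3 -m creep '[{"turn":[0,0,0],"travel":[0,0,0],"hand":40},{"turn":[0,0,0],"travel":[0,0,0],"hand":40},{"turn":[0,0,0],"travel":[0,0,0],"hand":40},{"turn":[0,0,0],"travel":[0,0,0],"hand":40},{"turn":[0,0,0],"travel":[0,0,0],"hand":40},{"turn":[0,0,0],"travel":[0,0,0],"hand":40}]' 45
```

```text
t: 10.47
position: [0.4722, 0.0465, 0.1033]
eef_rot: [[1.0, 0.016, 0.001], [0.016, -1.0, -0.0], [0.001, 0.0, -1.0]]
force: [-0.3, -0.2, -0.6]
grip_width: 1.001
finger_force: 0.0
t: 10.97
position: [0.4715, 0.0465, 0.1028]
eef_rot: [[1.0, 0.016, 0.001], [0.016, -1.0, 0.0], [0.001, 0.0, -1.0]]
force: [-0.1, -0.9, 1.1]
grip_width: 0.642
finger_force: 44.9
```

Width 0.642 × 87 = 56 mm, so the body is gripped. Lifting straight up.

```bash
python3 -m creep '[{"turn":[0,0,0],"travel":[0,0,0.006],"hand":40},{"turn":[0,0,0],"travel":[0,0,0.014],"hand":40},{"turn":[0,0,0],"travel":[0,0,0.024],"hand":40},{"turn":[0,0,0],"travel":[0,0,0.036],"hand":40},{"turn":[0,0,0],"travel":[0,0,0.05],"hand":40},{"turn":[0,0,0],"travel":[0,0,0.066],"hand":40},{"turn":[0,0,0],"travel":[0,0,0.082],"hand":40},{"turn":[0,0,0],"travel":[0,0,0.098],"hand":40}]'
python3 -m creep '[{"turn":[0,0,0],"travel":[0,0,0.014],"hand":40},{"turn":[0,0,0],"travel":[0,0,0.028],"hand":40},{"turn":[0,0,0],"travel":[0,0,0.04],"hand":40},{"turn":[0,0,0],"travel":[0,0,0.048],"hand":40},{"turn":[0,0,0],"travel":[0,0,0.052],"hand":40},{"turn":[0,0,0],"travel":[0,0,0.052],"hand":40},{"turn":[0,0,0],"travel":[0,0,0.052],"hand":40},{"turn":[0,0,0],"travel":[0,0,0.052],"hand":40}]'
python3 - <<'E'
from h import *
c=env.camera("wrist");d=env.camera("side")
cv2.imwrite("pics/v4.png",np.hstack([cv2.resize(c["frame"],(400,300)),cv2.resize(d["frame"][120:300,180:420],(400,300))]))
E
```

```text
t: 11.63
position: [0.471, 0.0466, 0.2018]
eef_rot: [[1.0, 0.016, -0.0], [0.016, -1.0, 0.0], [-0.0, -0.0, -1.0]]
force: [-0.2, 0.3, -5.2]
grip_width: 0.644
finger_force: 44.9
t: 12.3
position: [0.4708, 0.0466, 0.2515]
eef_rot: [[1.0, 0.016, -0.002], [0.016, -1.0, 0.0], [-0.002, -0.0, -1.0]]
force: [-0.5, -0.4, -5.2]
grip_width: 0.638
finger_force: 44.9
```

View pics/v4.png

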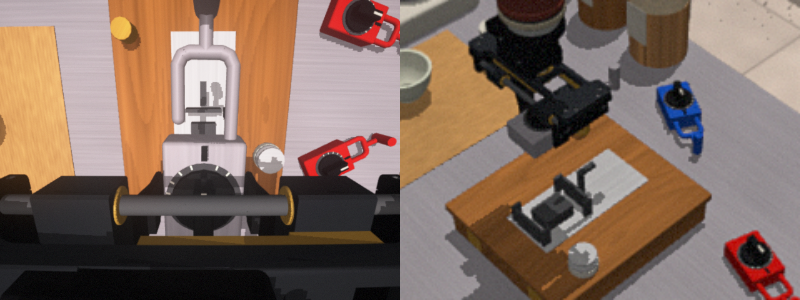

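The padlock is lifted and level above the empty cradle with the shackle open. It is at about (530,130) in the side view, and the force reads 5 N, which fits its weight. Handing in.

```bash
python3 -m creep '[{"turn":[0,0,0],"travel":[0,0,0],"hand":40},{"turn":[0,0,0],"travel":[0,0,0],"hand":40}]'; python3 -c "
from workcell import env
print(env.close_job())"
```

```text
t: 12.57
position: [0.4711, 0.0465, 0.252]
eef_rot: [[1.0, 0.016, -0.001], [0.016, -1.0, 0.0], [-0.001, -0.0, -1.0]]
force: [-0.0, 0.7, -5.1]
grip_width: 0.638
finger_force: 44.9
the job is handed in; nothing more can be done
None
```

I turned the dial home, pulled the shackle out about 22 mm, and handed in at 12.6 s with the padlock held level about 15 cm above its cradle; the hand-in gave no verdict.

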